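# Feed a vial rack past a spring gate

## Task

Push the white vial rack along the chute, past the spring gate that blocks it, far enough that the gate springs up again behind the rack. Hold the gate down with one fingertip on its long pedal for as long as the rack is passing over it, while another finger pushes the rack; do not ram the rack into the gate or let the gate rise under it. Nothing is to be grasped or lifted: the rack stays flat on the chute floor; leave the things standing around where they are, and take the hand away at the end.

Things in the scene. Friction and masses are not known exactly. Their poses are not given: they have to be found in the camera images.
- chute: Fixed aluminium chute on a dark base plate. Origin: on the work surface straight below the gate's blade, on the chute's centre line. Axes: y along the chute, the way the rack is to be pushed (roughly to the robot's left); x across it (roughly away from the robot); z up. 'Chute x, y, z' below are in this frame, mm. Two hinge lugs at chute x -85, y -181 and 75, tops at z 62.
- chute_floor (a point): Point on the centre line of the chute floor over the slot for the blade (chute 0, 0, 50). Floor: flat, z 50, from y -190 (open end, small flared lips) to the end stop's face at y 130. Walls 5 thick, inner faces at x -25 and +25; near wall (pedal side) 12 above the floor, far wall and end stop 20. Open above. The slot is 16 wide in y.
- gate_hinge (a joint): Hinge angle of the spring gate (pedal and blade in one piece), rad; axis parallel to chute y at chute x -85, z 56. 0 = shut, held so by a spring; grows to 0.38 as the pedal is pressed down. From 0.20 the blade is wholly below the floor. Pressing takes 2 to 6 N; let go, it springs back to 0. Pushing the rack against the blade cannot open it.
- gate: The spring gate, one steel piece. Origin on its hinge axis (chute -85, 0, 56), axes as the chute's when shut. PEDAL: ribbed plate beside the chute on the robot's side; flat top 9 mm above the origin, x 6 to 51, y -170 to 60 from it, so a pressing fingertip can slide along it with the rack. BLADE: 8 mm thick upright in the chute at chute y -4 to 4, x -15 to 13, top 13 mm above the floor when shut.
- pedal_line (a point): Point on the pedal's top, moving with it: chute -50, 0, 65 when shut (15 mm above the chute floor). It sinks 3.5 mm per 0.1 rad: at 0.25 to 0.36 rad a fingertip here (anywhere along y) is about 6 to 2 mm above the level of the chute floor, so a second finger of the same hand, 50 mm across, then stands in the chute behind the rack.
- rack: Loose white vial rack with eight empty wells, 44 (x) by 100 (y) by 22 (z) mm, 0.14 to 0.28 kg, in the chute before the gate, long side along it. Origin: centre of the underside. Its front end starts 12 to 45 mm before the blade's centre. It has passed when its origin is more than 56 mm past the blade's centre (chute y over 56); it meets the end stop at 80.
- slide_box: Bystander: pale slide box 35 x 85 x 34 mm, loose. Origin centre of underside. Leave alone.
- screw_tin: Bystander: round tin, 66 mm across, 27 mm high, loose. Origin centre of underside. Leave alone.
- mirror_mount: Bystander: black mirror mount 46 x 38 x 46 mm, loose. Origin centre of underside. Leave alone.

How it is judged:
By the outcome, as a careful person would: the job done as asked, in the order asked, and still so for the second after the job is handed in, with the robot touching nothing.
It also fails if it takes over 38 s, if anything falls off the work surface, if the arm or the gripper's body presses on something with over 40 N, if the wrist force passes 120 N, or if a joint passes its speed limit or range.

## Robot

A 6-joint arm with a two-finger parallel gripper is mounted at the origin on a cart in front of the work surface, level with it; the furniture and walls round the work are solid. World frame = base frame: x ahead of the robot, y to its left, z up, the work surface at z = 0. Lengths are in mm, angles in rad, forces in N, time in s.
With the tool pointing down it reaches from about 275 to 725 mm from the base axis. Payload 15.9 kg.
Tool frame: the origin (TCP) lies on the centre line of the jaws, within the pads' length; the fingertips stand 11 mm ahead of it and the grasp point (between the pads) lies 8 mm behind it; z points along the fingers, y is the line along which they close (so a half turn about z gives the same grasp; the last joint's range is limited). The gripper opens to 85 mm and grips with 20 to 120 N. Pads are 22 mm wide; open, the fingers measure 114 mm over their backs; the gripper's body (76 mm by 85 mm) begins 54 mm behind the grasp point. The pads swing forward as they close: fully open they stand 13 mm farther back than shut.
Start: joints at [1.267, 0.213, -0.034, 1.323, 0, 1.571], TCP at [149.568, 477.09, 242.306] pointing down, gripper open.
Joint ranges: [-2.98, 2.98], [-0.74, 1.72], [-1.14, 1.35], [-2.1, 2.04], [-1.57, 1.44], [-3.14, 3.14]. Speed limits (rad/s): [1.89, 1.89, 2.39, 2.57, 3.14, 3.14].

## Interface

Orientations are given as a rotation vector (axis times angle).
In Python, from workcell import robot gives the robot as it stands. The module is installed in compiled form; this text tells all that it offers.
- The arm moves only by the shell command python3 -m creep 'ROWS' [FORCE]. ROWS is JSON, a list that holds one entry, the list of rows, each a list of 7 numbers: the shift along the tool's x, y, z in cm, then the turn, a rotation vector about the tool's x, y, z in units of 5 degrees (1.0 is 5 degrees), then the opening in per cent of the stroke, from 0 (shut) to 100 (fully open). In form: [[[x, y, z, wx, wy, wz, jaw], ...]]. A call has exactly 10 rows; each row is the pose to reach, as a shift and turn from the pose commanded when the call began, along the tool's axes at that moment; what a row does not reach only later rows make up. A row lasts 1/8 s, in which the tool goes at most 62.5 mm and 10.7 degrees, less where a joint would pass 70% of its speed; a pose out of reach is approached as far as the arm can. A call with a gripper value outside its range is refused whole. The fingers move at their own pace and stop on an object; FORCE is the grip in N (left out, the last holds). Time passes only in rows, so rows that repeat a pose let the fingers close, or fill a call up. It gives the time, the measured TCP pose, the force, the opening and the grip force at its end, in the units of the state.
- robot.sense(): the state, without advancing time (a new reading comes with each control period).
- robot.camera(name): name is "side" or "top" or "wrist"; returns a dict with "img" (400x640x3 uint8, red, green, blue), "fovy" (degrees; the focal length in pixels is half the picture's height over the tangent of half this angle, whatever the lens; pixels are square), "cx", "cy" (the principal point, pixels), "extrinsics" (4x4, takes a point from world to camera coordinates). Camera axes: x right, y down, z forward; pixel columns grow to the right and rows downward; lengths in mm; the calibration is good to about 2 mm. A picture is of the moment at which its call begins. There is no depth.
- robot.job_done(): hands the job in; it is judged then, once.
The state is a dict: "time_s": time; "joint_pos": joint angles; "joint_vel": joint speeds; "effort": joint torques, N m; "ee_pos": TCP position; "tcp_rot": TCP orientation; "force": force on the tool from outside, world axes, zero at the start; "torque": the same for the moment, N m; "opening": opening from 0.0 (shut) to 1.0 (fully open); "grasp_force": force on a finger pad.
Only numpy, scipy, OpenCV 4.12 (cv2) and the standard library are available. Lean on these libraries where they do the work, as an engineer would, in place of code of your own. Each camera call takes 0.05 s, during which the arm holds its last target. There are 200 camera calls.

## Working session

There is one attempt and no reset: what is moved stays moved. The work goes in short steps, Python scripts to look and compute and a shell command to move; the robot and the scene stay as the last step left them, time stands still between calls to the robot, and variables do not carry over. Pictures are saved under pics/ and viewed, at most 11 in all, crops included, and the job is handed in when it is done.

```bash
mkdir -p pics
cat > h.py <<'E'
import numpy as np, cv2
from workcell import robot
from scipy.spatial.transform import Rotation as R
def cam(n):
    c=robot.camera(n); c['f']=c['img'].shape[0]/2/np.tan(np.radians(c['fovy'])/2); return c
def ray(c,u,v):
    E=np.array(c['extrinsics']); d=E[:3,:3].T@np.array([(u-c['cx'])/c['f'],(v-c['cy'])/c['f'],1]); o=-E[:3,:3].T@E[:3,3]; return o,d
def onz(c,u,v,z):
    o,d=ray(c,u,v); return o+d*(z-o[2])/d[2]
def proj(c,p):
    E=np.array(c['extrinsics']); q=E[:3,:3]@np.array(p)+E[:3,3]; return np.array([c['cx']+c['f']*q[0]/q[2],c['cy']+c['f']*q[1]/q[2]])
def save(c,n): cv2.imwrite('pics/'+n,c['img'][:,:,::-1])
E
python3 - <<'E'
from h import *
for n in ('top','side'):
    c=cam(n); save(c,n+'1.png'); print(n,c['f'],c['cx'],c['cy'],np.round(c['extrinsics'],3).tolist())
s=robot.sense(); print(s['ee_pos'],s['tcp_rot'],s['opening'],s['time_s'],s['force'])
E
```

```text
top 454.8608213036414 324.0223838074983 200.27122581316686 [[-0.02, -1.0, 0.005, -102.217], [-0.979, 0.019, -0.204, 461.295], [0.204, -0.009, -0.979, 1234.089], [0.0, 0.0, 0.0, 1.0]]
side 510.3320386505843 320.731547263909 194.83517726993023 [[0.967, -0.255, -0.017, -464.875], [-0.176, -0.614, -0.769, 84.437], [0.186, 0.747, -0.639, 1465.971], [0.0, 0.0, 0.0, 1.0]]
[149.49244439 476.8377117  241.85528331] [-4.75357331e-01 -3.10528329e+00  1.56099476e-03] 1.0029117370106828 0.1 [ 0.88555052 -0.20448717 -0.21379781]
```

View pics/top1.png

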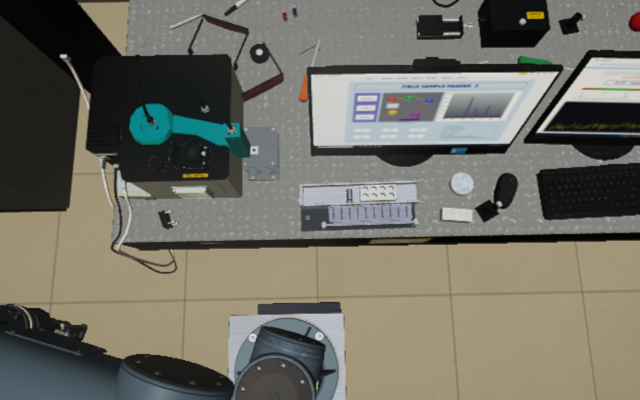

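View pics/side1.png

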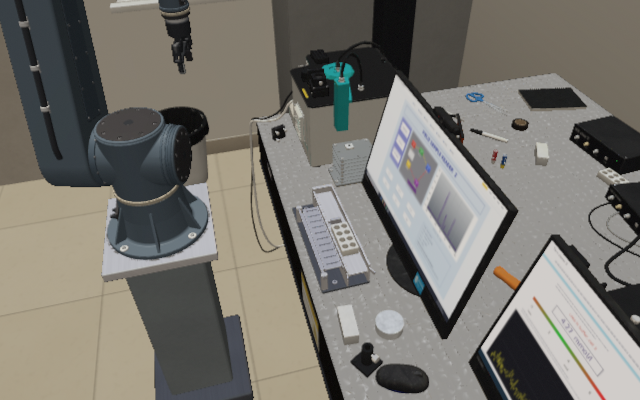

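The top view shows the chute at about (300–418, 182–231). The white rack is at (378,192), the blade slot near (349,194), and the monitor stands behind. The side view confirms this. I'll zoom in on both for a closer measurement.

Run:
```python
from h import *
c=cam('top'); a=cv2.resize(c['img'][170:240,290:430],None,fx=5.7,fy=5.7,interpolation=cv2.INTER_CUBIC)
d=cam('side'); b=cv2.resize(d['img'][175:300,280:385],None,fx=4.5,fy=4.5,interpolation=cv2.INTER_CUBIC)
cv2.imwrite('pics/ta.png',a[:,:,::-1]); cv2.imwrite('pics/sb.png',b[:,:,::-1]); print(a.shape,b.shape)
```

```text
(399, 798, 3) (562, 472, 3)
```

View pics/ta.png

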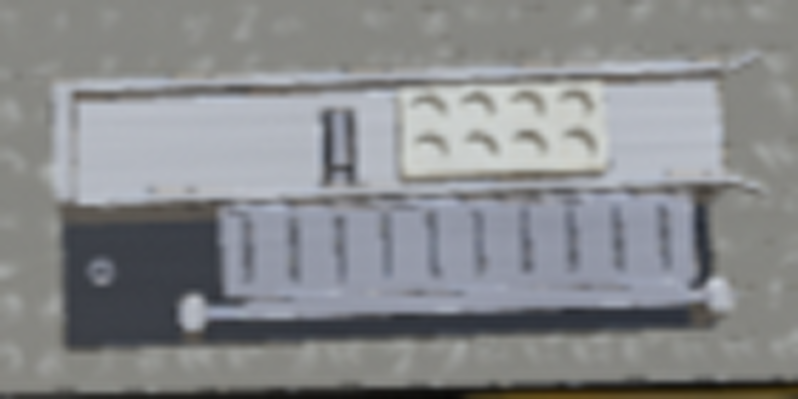

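View pics/sb.png

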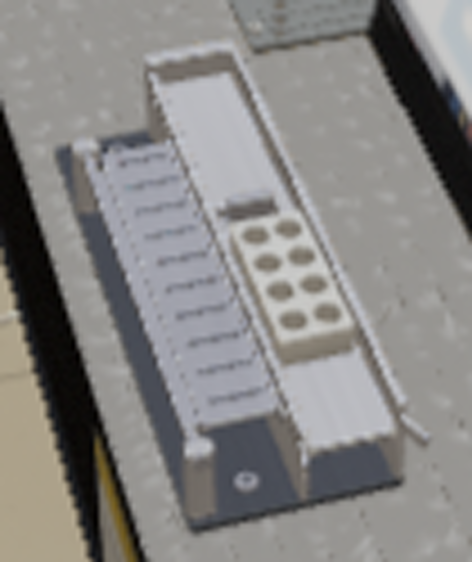

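Run:
```python
from h import *
from scipy.optimize import least_squares
T=cam('top');S=cam('side')
t=lambda x,y:(T,290+(x+.5)/5.7-.5,170+(y+.5)/5.7-.5)
s=lambda x,y:(S,280+(x+.5)/4.5-.5,175+(y+.5)/4.5-.5)
P=[(t(193,312),(-85,75,62)),(t(718,296),(-85,-181,62)),(t(75,93),(25,130,70)),(t(339,147),(0,0,50)),(t(720,135),(0,-190,50)),
   (s(85,147),(-85,75,62)),(s(200,445),(-85,-181,62))]
W=[onz(*a,p[2])[:2] for a,p in P]
def f(q): 
    c,n=np.cos(q[2]),np.sin(q[2]); return np.concatenate([np.array([[c,-n],[n,c]])@p[:2]+q[:2]-w for (a,p),w in zip(P,W)])
r=least_squares(f,[W[3][0],W[3][1],0]); q=r.x; print('chute',q[:2],np.degrees(q[2])); print(np.round(r.fun.reshape(-1,2),1))
c,n=np.cos(q[2]),np.sin(q[2]); M=np.array([[c,-n],[n,c]])
for a in (t(402,85),t(604,82),t(607,172),t(402,178),s(231,236),s(302,212),s(354,328),s(280,360)):
    print('rack',np.round(M.T@(onz(*a,72)[:2]-q[:2]),1))
st=robot.sense(); Rt=R.from_rotvec(st['tcp_rot']).as_matrix(); print(np.round(Rt,3))
print('tool y in chute', np.round(M.T@Rt[:2,1],3))
# monitor front bottom edge seen by top at (312,153),(420,158): range of z
for z in (50,100,150): print(z,[np.round(onz(T,u,v,z)[:2]) for u,v in((312,153),(420,158))])
for x,y in((0,-160),(-25,-140),(-25,10)): print((x,y),M@[x,y]+q[:2])
```

```text
chute [ 473.95600707 -181.69646513] 0.7020428673801852
[[-0.5  0.6]
 [-0.2 -0.8]
 [ 0.8  1.4]
 [ 2.5  0.6]
 [ 2.4 -0.3]
 [-1.5  0.5]
 [-3.5 -1.8]]
rack [ 22.7 -31.2]
rack [  21.1 -130.1]
rack [ -23.8 -128.6]
rack [-23.7 -28.9]
rack [-22.6 -38. ]
rack [ 23.3 -30.2]
rack [  22.1 -129.1]
rack [ -24.8 -140.8]
[[-0.954  0.299 -0.   ]
 [ 0.299  0.954 -0.   ]
 [-0.    -0.    -1.   ]]
tool y in chute [0.311 0.95 ]
50 [array([598., -80.]), array([ 577., -390.])]
100 [array([582., -80.]), array([ 562., -378.])]
150 [array([566., -81.]), array([ 547., -366.])]
(0, -160) [ 475.91643154 -341.68445448]
(-25, -140) [ 450.67325515 -321.99227213]
(-25, 10) [ 448.83535721 -172.00353212]
```

```bash
cat >> h.py <<'E'
Q=np.array([473.96,-181.7]); th=np.radians(0.7); M=np.array([[np.cos(th),-np.sin(th)],[np.sin(th),np.cos(th)]])
def chute():
    s=robot.sense(); p=np.array(s['ee_pos']); Rt=R.from_rotvec(s['tcp_rot']).as_matrix()
    return s,Rt,np.r_[M.T@(p[:2]-Q),p[2]]
def togo(x,y,z):
    s,Rt,p=chute(); w=np.r_[M@[x,y]+Q,z]; return np.round(Rt.T@(w-np.array(s['ee_pos']))/10,2)
def rep():
    s,Rt,p=chute(); Mc=np.eye(3); Mc[:2,:2]=M
    print('t',round(s['time_s'],2),'chute',np.round(p,1),'F',np.round(s['force'],1),'op',round(s['opening'],3),'turn left',np.round(np.degrees((R.from_matrix(Rt).inv()*R.from_matrix(Mc@np.array([[0,1,0],[1,0,0],[0,0,-1]]))).as_rotvec())/5,2))
E
python3 -c "
from h import *
rep(); print(togo(-25,-152,242), togo(-25,-152,110))"
```

```text
t 0.3 chute [-316.4  662.6  242.1] F [ 0.8 -0.3 -0.3] op 0.998 turn left [-0.    0.   14.38]
[-5.301e+01 -6.837e+01  4.000e-02] [-53.01 -68.37  13.24]
```

```bash
python3 -m creep '[[[-3.7,-4.7,0,0,0,1.4,100],[-7.4,-9.5,0,0,0,2.8,80],[-11,-14.2,0,0,0,4.2,60],[-14.8,-19.1,0,0,0,5.6,42],[-18.5,-23.9,0,0,0,7,42],[-22.2,-28.6,0,0,0,8.4,42],[-25.9,-33.4,0,0,0,9.8,42],[-29.6,-38.2,0,0,0,11.2,42],[-33.3,-43,0,0,0,12.6,42],[-37,-47.7,0,0,0,14.4,42]]]' 40
python3 -c "
from h import *
rep(); print(togo(-25,-152,242), togo(-25,-152,110))"
```

```text
time_s: 1.55
ee_pos: [350.1, -62.6, 242.6]
tcp_rot: [2.214, 2.228, 0.001]
force: [1.4, 1.4, 0.4]
opening: 0.425
grasp_force: 0.0
t 1.55 chute [-122.4  120.6  242.6] F [1.4 1.4 0.4] op 0.425 turn left [ 0.01 -0.   -0.07]
[-27.2    9.91   0.07] [-27.2    9.89  13.27]
```

```bash
python3 -m creep '[[[-5,1.8,0,0,0,0,42],[-10,3.6,0,0,0,0,42],[-15,5.4,1,0,0,0,42],[-20,7.2,3.5,0,0,0,42],[-24,8.8,6,0,0,0,42],[-27.2,9.9,8.5,0,0,0,42],[-27.2,9.9,11,0,0,0,42],[-27.2,9.9,12.5,0,0,0,42],[-27.2,9.9,12.5,0,0,0,42],[-27.2,9.9,12.5,0,0,0,42]]]'
python3 - <<'E'
from h import *
rep(); print(togo(-25,-152,80))
c=cam('side'); b=cv2.resize(c['img'][175:305,270:400],None,fx=4.5,fy=4.5,interpolation=cv2.INTER_CUBIC)
w=cam('wrist')['img']; cv2.imwrite('pics/s2.png',b[:,:,::-1]); cv2.imwrite('pics/w2.png',w[:,:,::-1])
E
```

```text
time_s: 2.8
ee_pos: [452.2, -331.7, 118.4]
tcp_rot: [2.208, 2.233, 0.0]
force: [0.2, -0.5, 0.2]
opening: 0.421
grasp_force: 0.0
t 2.8 chute [ -23.6 -149.7  118.4] F [ 0.2 -0.5  0.2] op 0.421 turn left [ 0.01  0.01 -0.01]
[-0.23 -0.15  3.84]
```

View pics/w2.png

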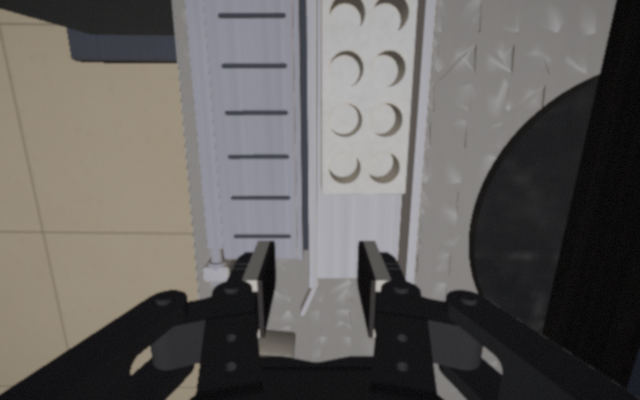

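View pics/s2.png

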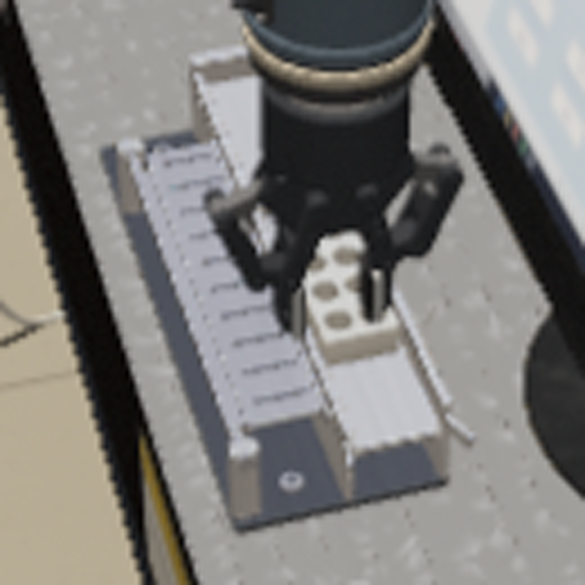

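The wrist view shows the rack's rear edge at row 192 (columns 322–405), the pedal's rear end at about (302,258), and the pads at columns 262 and 370. I'll use it to refine the chute and rack coordinates.

Run:
```python
from h import *
w=cam('wrist'); C=lambda u,v,z: np.round(np.r_[M.T@(onz(w,u,v,z)[:2]-Q)],1)
for n,a in dict(rackrearL=(322,192,72),rackrearR=(405,192,72),pedalcorner=(302,258,65),pedalleft=(222,258,65),floorend=(360,278,50),nearwallinner=(317,230,62),farwallinner=(412,200,70),lug=(216,272,62)).items(): print(n,C(*a))
s,Rt,p=chute(); t=np.array(s['ee_pos'])
for y in (-32,-18,18,32): print(y,[np.round(proj(w,t+Rt@[x,y,z])) for x in(-11,11) for z in (0,11)])
rep()
```

```text
rackrearL [ -20.7 -127.7]
rackrearR [  22.4 -127.8]
pedalcorner [ -31.8 -168.5]
pedalleft [ -77.4 -168.5]
floorend [   3.7 -189.5]
nearwallinner [ -23.3 -152.7]
farwallinner [  27.  -132.7]
lug [ -82.5 -178.9]
-32 [array([240., 297.]), array([245., 283.]), array([237., 248.]), array([243., 238.])]
-18 [array([274., 297.]), array([277., 283.]), array([272., 248.]), array([275., 238.])]
18 [array([360., 297.]), array([357., 284.]), array([362., 248.]), array([358., 238.])]
32 [array([393., 297.]), array([388., 284.]), array([396., 248.]), array([391., 238.])]
t 2.95 chute [ -23.6 -149.8  118.3] F [-0.4  0.1 -0.8] op 0.417 turn left [ 0.01  0.01 -0.01]
```

```bash
python3 -m creep '[[[0,0,1,0,0,0,42],[0,0,2,0,0,0,42],[0,0,3,0,0,0,42],[0,0,3.5,0,0,0,42],[0,0,4,0,0,0,42],[0,0,4.3,0,0,0,42],[0,0,4.5,0,0,0,42],[0,0,4.7,0,0,0,42],[0,0,4.7,0,0,0,42],[0,0,4.7,0,0,0,42]]]'
python3 - <<'E'
from h import *
rep()
w=cam('wrist')['img']; cv2.imwrite('pics/w3.png',w[:,:,::-1])
c=cam('side'); cv2.imwrite('pics/s3.png',cv2.resize(c['img'][175:305,270:400],None,fx=4.5,fy=4.5,interpolation=cv2.INTER_CUBIC)[:,:,::-1])
E
```

```text
time_s: 4.2
ee_pos: [452.2, -331.7, 70.6]
tcp_rot: [2.209, 2.233, 0.001]
force: [4.3, 2.4, 4.6]
opening: 0.419
grasp_force: 2.7
t 4.2 chute [ -23.6 -149.8   70.6] F [4.3 2.4 4.6] op 0.419 turn left [ 0.01  0.   -0.01]
```

View pics/w3.png

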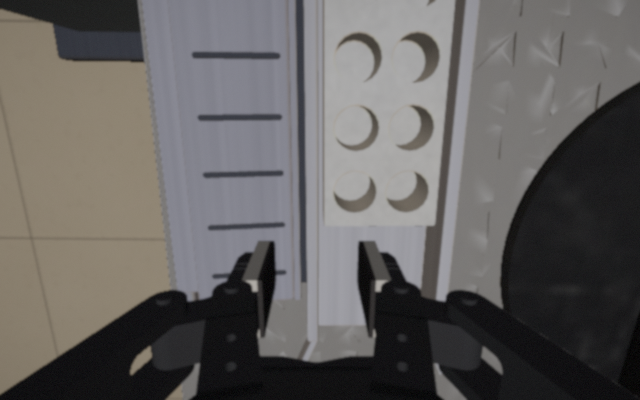

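Vertical force is 4.6 N, so the pedal is being pressed; the rack's rear edge at row 225 is still clear ahead of the fingers. Next I'll press a further 4 mm and check that the blade goes down.

```bash
python3 -m creep '[[[0,0,0.1,0,0,0,42],[0,0,0.2,0,0,0,42],[0,0,0.3,0,0,0,42],[0,0,0.4,0,0,0,42],[0,0,0.45,0,0,0,42],[0,0,0.45,0,0,0,42],[0,0,0.45,0,0,0,42],[0,0,0.45,0,0,0,42],[0,0,0.45,0,0,0,42],[0,0,0.45,0,0,0,42]]]'
python3 - <<'E'
from h import *
rep()
c=cam('side')['img'][175:305,270:400]; t=cam('top')['img'][165:240,290:430]
a=cv2.resize(t,(795,426),interpolation=cv2.INTER_CUBIC)
w=cam('wrist')['img'][:170,120:480]
canvas=np.zeros((600,800,3),np.uint8); canvas[:300,:560]=cv2.resize(t,(560,300),interpolation=cv2.INTER_CUBIC); canvas[300:,:300]=cv2.resize(c,(300,300),interpolation=cv2.INTER_CUBIC); canvas[320:320+212,320:770]=cv2.resize(w,(450,212))
cv2.imwrite('pics/m4.png',canvas[:,:,::-1])
E
```

```text
time_s: 5.55
ee_pos: [452.5, -331.8, 66.3]
tcp_rot: [2.208, 2.233, 0.001]
force: [5.3, 1.6, 4.6]
opening: 0.422
grasp_force: 3.4
t 5.55 chute [ -23.3 -149.8   66.3] F [5.3 1.6 4.6] op 0.422 turn left [ 0.02  0.   -0.01]
```

View pics/m4.png

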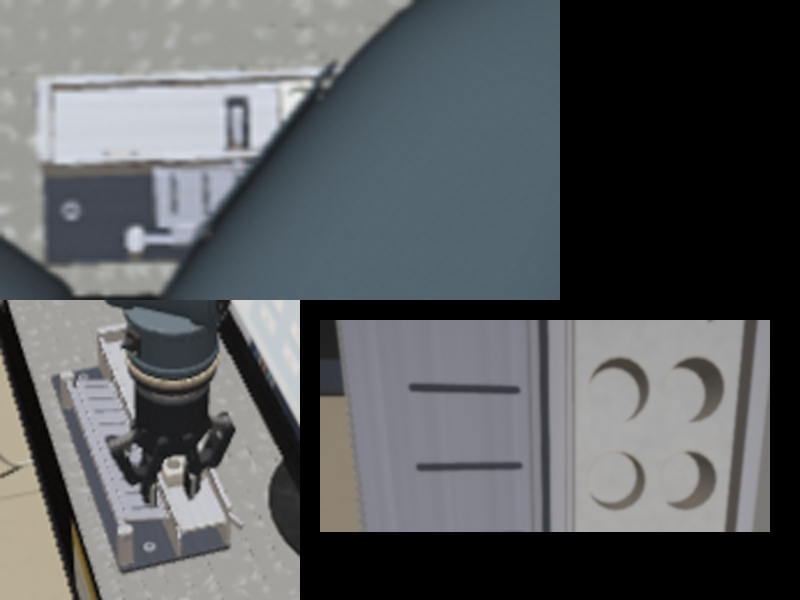

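```bash
sed -i 's/Q=np.array(\[473.96,-181.7\])/Q=np.array([475.96,-180.3])/' h.py
python3 - <<'E'
from h import *
w=cam('wrist'); g=cv2.cvtColor(w['img'],cv2.COLOR_RGB2GRAY); cv2.imwrite('pics/w5.png',w['img'][:,:,::-1])
for v in (60,100): print(v,g[v,270:330:2].tolist()); print(v,'left',g[v,125:170:2].tolist())
for th in (0,.15,.2,.25,.3,.35):
    c,s=np.cos(th),np.sin(th); o=[]
    for lx in (51,6):
        X,Z=-85+lx*c+9*s,56+9*c-lx*s
        ys=np.linspace(-130,40,300); pp=np.array([proj(w,np.r_[M@[X,y]+Q,Z]) for y in ys])
        o+= [round(float(np.interp(v,pp[::-1,1],pp[::-1,0])),1) for v in (60,100)]
    print(th,o)
for n,X,Z in (('nearwall outer',-30,62),('inner',-25,62)):
    ys=np.linspace(-130,40,300); pp=np.array([proj(w,np.r_[M@[X,y]+Q,Z]) for y in ys]); print(n,[round(float(np.interp(v,pp[::-1,1],pp[::-1,0])),1) for v in (60,100)])
rep()
E
```

```text
60 [120, 121, 125, 126, 128, 132, 132, 131, 121, 116, 130, 132, 123, 80, 58, 58, 84, 141, 148, 149, 150, 152, 149, 135, 147, 148, 124, 151, 166, 168]
60 left [59, 59, 59, 60, 61, 61, 61, 85, 117, 117, 129, 130, 131, 132, 133, 132, 130, 130, 130, 133, 134, 136, 133]
100 [129, 130, 132, 135, 135, 133, 134, 134, 128, 118, 123, 133, 131, 101, 60, 59, 69, 125, 149, 150, 153, 153, 152, 138, 148, 151, 132, 152, 168, 169]
100 left [132, 132, 132, 133, 133, 132, 133, 132, 132, 127, 117, 118, 124, 132, 132, 133, 133, 133, 132, 130, 130, 133, 134]
0 [292.2, 292.9, 163.8, 168.2]
0.15 [295.6, 296.2, 168.5, 172.8]
0.2 [296.0, 296.6, 170.0, 174.3]
0.25 [296.0, 296.6, 171.5, 175.7]
0.3 [295.7, 296.3, 172.9, 177.1]
0.35 [295.0, 295.7, 174.3, 178.4]
nearwall outer [303.9, 304.3]
inner [317.9, 317.8]
t 5.75 chute [ -25.3 -151.2   66.3] F [6.  1.5 6.2] op 0.421 turn left [ 0.02  0.   -0.01]
```

The blade sits down in the slot (dark all round it at (237,120) in the mosaic), which agrees with a hinge angle of about 0.3 from the tip height. Now I'll push slowly with the pedal held down.

```bash
python3 -m creep '[[[0.5,0,0,0,0,0,42],[0.9,0,0,0,0,0,42],[1.2,0,0,0,0,0,42],[1.6,0,0,0,0,0,42],[2.1,0,0,0,0,0,42],[2.6,0,0,0,0,0,42],[3.1,0,0,0,0,0,42],[3.5,0,0,0,0,0,42],[3.7,0,0,0,0,0,42],[3.7,0,0,0,0,0,42]]]'
python3 - <<'E'
from h import *
rep()
w=cam('wrist'); cv2.imwrite('pics/w6.png',w['img'][:,:,::-1])
E
```

```text
time_s: 7.0
ee_pos: [451.5, -295.6, 66.3]
tcp_rot: [2.208, 2.232, -0.002]
force: [2.2, -3.5, 5.3]
opening: 0.424
grasp_force: 3.1
t 7.0 chute [ -25.8 -115.    66.3] F [ 2.2 -3.5  5.3] op 0.424 turn left [ 0.    0.02 -0.02]
```

View pics/w6.png

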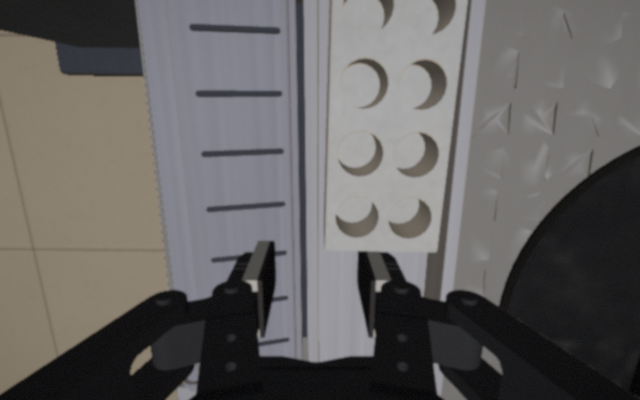

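The rack (rear edge at row 251) is moving with the finger and forces are low. I'll keep pushing.

```bash
python3 -m creep '[[[0.5,0,0,0,0,0,42],[1.1,0,0,0,0,0,42],[1.7,0,0,0,0,0,42],[2.3,0,0,0,0,0,42],[2.9,0,0,0,0,0,42],[3.5,0,0,0,0,0,42],[4.1,0,0,0,0,0,42],[4.7,0,0,0,0,0,42],[5.2,0,0,0,0,0,42],[5.5,0,0,0,0,0,42]]]'
python3 - <<'E'
from h import *
rep()
w=cam('wrist'); cv2.imwrite('pics/w7.png',w['img'][:,:,::-1])
m=cv2.inRange(cv2.cvtColor(w['img'],cv2.COLOR_RGB2HSV),(15,8,150),(40,90,255)); m[:,:320]=0
v=[np.flatnonzero(m[:,u]).max() for u in (360,390,420) if m[:,u].any()]; print(v,[np.round(M.T@(onz(w,u,r,72)[:2]-Q),1) for u,r in zip((360,390,420),v)])
E
```

```text
time_s: 8.3
ee_pos: [451.0, -240.7, 66.3]
tcp_rot: [2.208, 2.231, -0.002]
force: [1.0, -5.3, 5.0]
opening: 0.425
grasp_force: 3.8
t 8.3 chute [-25.7 -60.1  66.3] F [ 1.  -5.3  5. ] op 0.425 turn left [ 0.01  0.03 -0.02]
[np.int64(197), np.int64(230), np.int64(198)] [array([ -9.8, -26. ]), array([  2., -39.]), array([ 12.3, -26.4])]
```

Run:
```python
from h import *
w=cv2.imread('pics/w6.png');x=cv2.imread('pics/w7.png'); 
for i in (w,x): print([i[r,384].tolist() for r in range(215,275,6)])
c=cam('wrist'); print([np.round(M.T@(onz(c,384,r,72)[:2]-Q),1) for r in (235,251,255)])
```

```text
[[166, 167, 168], [162, 164, 165], [163, 165, 166], [162, 164, 165], [165, 166, 167], [165, 166, 167], [139, 139, 139], [24, 24, 23], [53, 56, 56], [72, 75, 77]]
[[165, 166, 167], [161, 163, 164], [162, 164, 164], [161, 162, 163], [164, 165, 166], [163, 164, 165], [138, 138, 139], [20, 19, 22], [52, 53, 55], [70, 73, 76]]
[array([ -0.2, -40.7]), array([  0.1, -47.3]), array([  0.2, -49. ])]
```

View pics/w7.png

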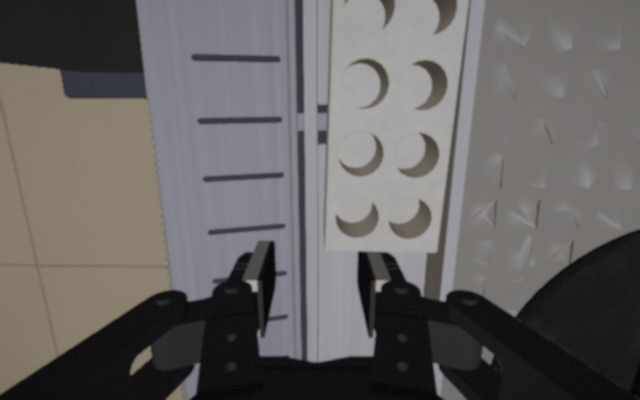

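The rack's rear edge is still at row 251, flush against the finger, at chute y of about -48. The gate's arm shows in the slot beneath at (310,120). It needs another 69 mm.

```bash
python3 -m creep '[[[0.7,0,0,0,0,0,42],[1.5,0,0,0,0,0,42],[2.3,0,0,0,0,0,42],[3.1,0,0,0,0,0,42],[3.9,0,0,0,0,0,42],[4.7,0,0,0,0,0,42],[5.5,0,0,0,0,0,42],[6.2,0,0,0,0,0,42],[6.7,0,0,0,0,0,42],[6.9,0,0,0,0,0,42]]]'
python3 - <<'E'
from h import *
rep()
w=cam('wrist'); cv2.imwrite('pics/w8.png',w['img'][:,:,::-1]); i=w['img']
print([i[r,384].tolist()[0] for r in range(227,275,4)], [np.round(M.T@(onz(w,384,r,72)[:2]-Q),1) for r in (235,251,255)])
E
```

```text
time_s: 9.65
ee_pos: [450.3, -171.6, 66.3]
tcp_rot: [2.208, 2.231, -0.002]
force: [0.4, -7.4, 6.2]
opening: 0.419
grasp_force: 3.9
t 9.65 chute [-25.5   9.   66.3] F [ 0.4 -7.4  6.2] op 0.419 turn left [ 0.01  0.03 -0.02]
[174, 173, 174, 175, 176, 175, 148, 23, 28, 61, 79, 83] [array([-0. , 28.1]), array([ 0.3, 21.5]), array([ 0.4, 19.8])]
```

The rear edge is at chute y of about 21, so the origin is about 71, past the 56 needed. I'll ease off the rack a little, then lift.

```bash
python3 -m creep '[[[-0.2,0,0,0,0,0,42],[-0.4,0,0,0,0,0,42],[-0.4,0,-0.4,0,0,0,42],[-0.4,0,-0.8,0,0,0,42],[-0.4,0,-1.2,0,0,0,42],[-0.4,0,-2,0,0,0,42],[-0.4,0,-4,0,0,0,42],[-0.4,0,-7,0,0,0,42],[-0.4,0,-10,0,0,0,42],[-0.4,0,-12,0,0,0,42]]]'
python3 -m creep '[[[-3,-3,-2,0,0,0,42],[-5,-6,-4,0,0,0,42],[-5,-10,-5,0,0,0,42],[-5,-14,-5,0,0,0,42],[-5,-16,-5,0,0,0,42],[-5,-16,-5,0,0,0,42],[-5,-16,-5,0,0,0,42],[-5,-16,-5,0,0,0,42],[-5,-16,-5,0,0,0,42],[-5,-16,-5,0,0,0,42]]]'
python3 - <<'E'
from h import *
rep()
t=cam('top')['img'][150:250,290:510]; s=cam('side')['img'][175:400,270:430]; w=cam('wrist')['img']
k=np.zeros((600,800,3),np.uint8); k[:200,:440]=cv2.resize(t,(440,200),interpolation=cv2.INTER_CUBIC); k[:,480:800]=cv2.resize(s,(320,450))[[*range(450)]+[449]*150]; k[220:520,:480]=cv2.resize(w,(480,300))
cv2.imwrite('pics/m9.png',k[:,:,::-1])
E
```

```text
time_s: 10.95
ee_pos: [450.3, -174.9, 187.6]
tcp_rot: [2.208, 2.232, 0.001]
force: [0.2, 0.1, 1.0]
opening: 0.42
grasp_force: 0.0
time_s: 12.2
ee_pos: [290.8, -226.4, 235.7]
tcp_rot: [-2.209, -2.234, 0.0]
force: [-0.5, 0.6, -0.9]
opening: 0.419
grasp_force: 0.0
t 12.2 chute [-185.7  -43.8  235.7] F [-0.5  0.6 -0.9] op 0.419 turn left [-0.   -0.   -0.01]
```

View pics/m9.png

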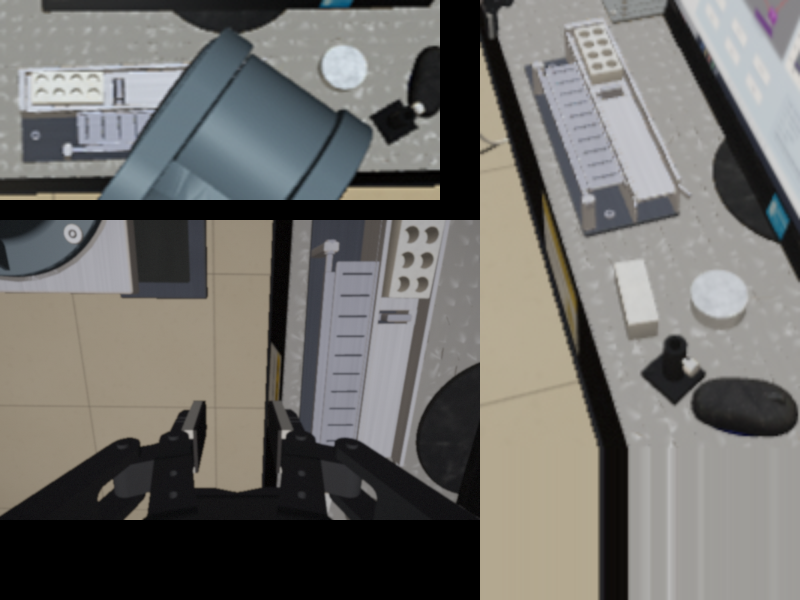

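The rack lies flat past the gate, with its rear end at (105,90) in the top view. The blade is up behind it at (120,90) in the top view and (393,317) in the wrist view. The bystanders haven't moved and the hand is clear.

```bash
python3 -c "
from workcell import robot
print(robot.job_done())"
```

```text
the job is handed in; nothing more can be done
None
```

The rack is through the gate, its origin about 71 mm past the blade (56 needed), the gate has sprung up behind it, the hand is clear, and I handed the job in at about 12 s; no verdict came back.

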